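Lock the plant-shelf bracket with the hex key

ROBOT

A 7-joint arm with a two-finger parallel gripper is mounted at the origin on the work surface. World frame = base frame: x ahead of the robot, y to its left, z up, the work surface at z = 0. Lengths are in m, angles in rad, forces in N, time in s.
With the tool pointing down it reaches from about 0.4 to 0.85 m from the base axis. Payload 4.5 kg.
Tool frame: the origin (TCP) lies where the fingers leave the gripper's body, on its centre line; the fingertips stand 64 mm ahead of it and the grasp point (between the pads) lies 45 mm ahead of it; z points along the fingers, y is the direction in which the jaws open and shut (so a half turn about z gives the same grasp; the last joint's range is limited). The gripper opens to 88 mm and grips with 3 to 60 N. Pads are 18 mm wide; open, the fingers measure 123 mm over their backs; the gripper's body (75 mm by 187 mm) begins 45 mm behind the grasp point.
Start: joints at [1.204, 0.689, -0.195, 1.565, 0.157, 0.902, -0.215], TCP at [0.244, -0.575, 0.303] pointing down, gripper open.
Joint ranges: [-3.01, 3.01], [-0.46, 2.08], [-1.47, 1.51], [0.13, 2.56], [-1, 4.14], [0.04, 2.09], [-2.66, 2.66]. Speed limits (rad/s): [2.57, 2.57, 3.14, 3.14, 3.14, 3.14, 3.14].

INTERFACE

Orientations are given as a unit quaternion [x, y, z, w].
In Python, from plant import monitor, snapshot, workorder, finder gives the robot as it stands.
- The arm moves only by the tool carry_out, never from a script. Its argument "motion" is one flat list of numbers, 6 for each row, row after row: the shift along the tool's x, y, z in cm, then the turn, a rotation vector about the tool's x, y, z in rad. In form: [x, y, z, rx, ry, rz, x, y, z, rx, ry, rz, ...]. A call has 1 to 8 rows; each row shifts and turns the commanded pose from where the row before left it, along the tool's axes as they then stand; what a row does not reach is not made up. A row lasts 1/8 s, in which the tool goes at most 62.5 mm and 10.7 degrees, less where a joint would pass 70% of its speed; a pose out of reach is approached as far as the arm can. A call with a gripper value outside its range is refused whole. "hand" is the finger opening in cm, from 0 to 8.81, set as the call begins (left out, the last holds). The fingers move at their own pace and stop on an object; "grip_force" is the grip in N (left out, the last holds). Time passes only in rows, so rows that do not move let the fingers close. It gives the time, the measured TCP pose, the force and the opening at its end, in the units of the state.
- monitor.get_state(): the state, without advancing time (a new reading comes with each control period).
- snapshot(name): name is "side" or "top"; returns a dict with "frame" (480x640x3 uint8, red, green, blue), "range_z" (480x640 float32, m along the optical axis (not along the pixel's ray), 0 where there is no reading), "fx", "fy", "cx", "cy" (pixels), "D" ([k1, k2, p1, p2, k3] as OpenCV has them; the pictures are not rectified), "rvec" (rotation vector, rad) and "tvec" (3), from world to camera coordinates, as OpenCV has them. Camera axes: x right, y down, z forward; pixel columns grow to the right and rows downward; lengths in m; the calibration is good to about 2 mm. A picture is of the moment at which its call begins.
- workorder.finish_job(): hands the job in, once; it reports no verdict.
Trained networks look in a picture, given as the dict that the camera call returned (one of the last four; its "shot" number tells which), for a name from the list of things; names that differ only in an ending like _2 or _b are one class to them, and where a whole thing is asked for, a point or a joint stands for the part that bears it (a point fixed in the world has none). Each returns a list of dicts, best first, with "p" (0 to 1); they miss things now and then, are a little off and sometimes report something else, mostly with a low value. They report only what shows in the picture. A call takes as long as a camera call.
- finder.masks_of(picture, thing): "pixels" (480x640 bool, what is visible of it) and "extent" ([left, top, right, bottom] in pixels, round what is visible of it).
The state is a dict: "clock": time; "q": joint angles; "qd": joint speeds; "joint_torque": joint torques, N m; "tool_pos": TCP position; "eef_rot": TCP orientation; "contact_force": force on the tool from outside, world axes, zero at the start; "moment": the same for the moment, N m; "opening": opening from 0.0 (shut) to 1.0 (fully open).
Only numpy, scipy, OpenCV 4.12 (cv2) and the standard library are available. Lean on these libraries where they do the work, as an engineer would, in place of code of your own. Each camera call takes 0.05 s, during which the arm holds its last target. There are 200 camera calls.

TASK

Take the red-handled hex key off its wooden ledge by lifting it up over the front rail and drawing it clear, then feel for the hex screw recessed in the sloping bracket's window and push the key fully home in it. Turn the screw clockwise to its stop about a quarter turn at a time, letting go of the key between turns to take a fresh hold, and finally leave the key standing in the screw. Leave the pot, the saucer and the sieve where they are and do not drop the key.

Things in the scene. Friction and masses are not known exactly. Their poses are not given: they have to be found in the camera images.
- key_grip (a point): Centre of the key's red square grip, 30 x 30 mm, 50 mm long. T-shaped hex key, 154 mm long, about 0.32 kg, most of it in the grip; z runs along it from tip to grip, x and y are square to the grip's sides. A steel cross-bar 14 x 14 mm, 100 mm long along y, has its middle 32 mm below this point (along z). At the start the cross-bar lies on the ledge, grip up, the shaft hanging in the ledge's slot.
- key_tip (a point): Centre of the key's tip, 129 mm below key_grip, same axes. The steel shaft between cross-bar and tip is hexagonal, 18 mm across flats, one pair of flats facing along x; its last 5 mm taper to 12 mm across. The tip starts 70 mm above the counter.
- ledge (a point): Point on top of the fixed plywood ledge (160 mm above the counter), about where the key's axis passes. x is level and points to the back, away from the ledge's open front; z up. The ledge is 80 mm deep, 150 mm wide; its slot, 28 mm wide, is open to the front (-x).
- rail (a point): Middle of the ledge's front retaining rail (at the slot), on its top edge, 35 mm in front of the ledge point. The rail is 6 mm thick and stands 14 mm above the ledge on both sides of the slot: the key's cross-bar cannot pass it until lifted more than 14 mm.
- window (a point): Centre of the 40 mm (x) by 58 mm (y) window in the fixed aluminium bracket's sloping face, at the steel plate that forms its bottom, 6 mm under the face; 85 mm above the counter. z points out of the face (30 degrees from vertical), x up the slope, y level. The hex screw sits in the plate, axis parallel to z, at x = 0 but up to 9 mm either way along y (unknown, to be felt for).
- screw (a joint): Hex screw angle, rad, growing clockwise seen looking into it; starts at 0 to 0.4, stop (locked) at 2.7; about 0.1 N m friction, stays where left. Brass socket 19.5 mm across flats, 36 mm deep below the plate, 2 mm bevel at its mouth; at 0 a pair of flats faces along the window's x and the white pointer points up the slope. The key has 10 degrees of play either way in it.
- plant_shelf (a point): Centre of the top of a small round wooden plant shelf (116 mm across, 10 mm thick, 175 mm above the counter) on a post fixed to the back of the bracket and carrying a succulent. Its near edge is 57 mm behind the window's centre. A red band on the face just below the window shows where the white pointer ends, near straight down the slope.
- pot_mid (a point): Celadon ceramic pot, 110 mm across, 100 mm high; centre half-way up.
- saucer_mid (a point): Empty clay saucer, 130 mm across, 22 mm high; centre half-way up.
- sieve_mid (a point): Round aluminium sieve, 160 mm across, 50 mm high, with a 70 mm handle along its x; centre half-way up.

How it is judged:
By the outcome, as a careful person would: the job done as asked, in the order asked, and still so for the second after the job is handed in, with the robot touching nothing.
It also fails if it takes over 58 s, if anything falls off the work surface, if the arm or the gripper's body presses on something with over 40 N, if the wrist force passes 120 N, or if a joint passes its speed limit or range.

## Working session

There is one attempt and no reset: what is moved stays moved. The work goes in short steps, Python scripts to look and compute and a tool call to move; the robot and the scene stay as the last step left them, time stands still between calls to the robot, and variables do not carry over. Pictures are saved under pics/ and viewed, about 8 in all and at most 12, crops included, and the job is handed in when it is done.

Besides the shell and the picture viewer there is one more tool, called after ">>>" as name(argument=value, ...), one argument or row to a line, values as JSON. carry_out: Moves the arm, as the interface text tells. Its arguments: {"type":"object","properties":{"motion":{"type":"array"},"hand":{"type":"number"},"grip_force":{"type":"number"}},"required":["motion"]}

```bash
ls; mkdir -p pics
cat > h.py <<'E'
import numpy as np, cv2
from scipy.spatial.transform import Rotation as R
from plant import monitor, snapshot, workorder, finder
def pts(s, m=None):
    z=s["range_z"]; v,u=np.nonzero((z>0) if m is None else (m&(z>0)))
    K=np.array([[s["fx"],0,s["cx"]],[0,s["fy"],s["cy"]],[0,0,1.]])
    n=cv2.undistortPoints(np.c_[u,v].astype(float)[:,None],K,np.array(s["D"],float))[:,0]
    d=z[v,u]; c=np.c_[n*d[:,None],d]
    Rm=cv2.Rodrigues(np.array(s["rvec"],float))[0]
    return (c-np.ravel(s["tvec"]))@Rm, u, v
def proj(s,P):
    K=np.array([[s["fx"],0,s["cx"]],[0,s["fy"],s["cy"]],[0,0,1.]])
    return cv2.projectPoints(np.atleast_2d(P).astype(float),np.array(s["rvec"],float),np.array(s["tvec"],float),K,np.array(s["D"],float))[0][:,0]
def save(s,n): cv2.imwrite("pics/"+n+".png",s["frame"][:,:,::-1])
E
cat > a.py <<'E'
from h import *
print({k:np.round(v,3) if not isinstance(v,dict) else v for k,v in monitor.get_state().items()})
for c in ("top","side"):
    s=snapshot(c); save(s,c+"0")
    for t in ["key_grip","ledge","rail","window","screw","plant_shelf","pot_mid","saucer_mid","sieve_mid"]:
        try:
            for r in finder.masks_of(s,t)[:2]:
                P,_,_=pts(s,r["pixels"])
                print(c,t,round(r["p"],2),np.round(r["extent"]),len(P),*( [np.round(np.median(P,0),3),np.round(np.percentile(P,[3,97],axis=0),3).tolist()] if len(P) else []))
        except Exception as e: print(c,t,e)
E
python3 a.py
```

```text
pics
{'clock': np.float64(0.0), 'q': array([ 1.204,  0.69 , -0.195,  1.566,  0.157,  0.902, -0.215]), 'qd': array([ 0.001, -0.001,  0.001, -0.001,  0.   , -0.   ,  0.   ]), 'joint_torque': array([-1.0000e-03, -5.2757e+01, -1.2670e+00, -1.5343e+01, -5.3000e-02,
        7.0000e-03,  0.0000e+00]), 'tool_pos': array([ 0.244, -0.575,  0.302]), 'eef_rot': array([ 0.98 ,  0.199, -0.   , -0.001]), 'contact_force': array([0.809, 0.542, 0.092]), 'moment': array([-0.012, -0.04 ,  0.043]), 'opening': np.float64(1.004)}
top key_grip 0.8 [440. 229. 489. 250.] 562 [ 0.598 -0.163  0.21 ] [[0.585, -0.218, 0.168], [0.613, -0.127, 0.226]]
top ledge 0.8 [411. 215. 504. 264.] 2688 [ 0.607 -0.139  0.159] [[0.561, -0.241, 0.034], [0.644, -0.094, 0.173]]
top ledge 0.57 [343. 136. 394. 187.] 1971 [0.79  0.009 0.052] [[0.728, -0.034, 0.002], [0.826, 0.062, 0.101]]
top rail 0.79 [409. 216. 504. 263.] 2896 [ 0.606 -0.141  0.159] [[0.561, -0.241, 0.01], [0.645, -0.094, 0.174]]
top window 0.92 [233. 210. 296. 270.] 2287 [0.584 0.246 0.09 ] [[0.531, 0.183, 0.06], [0.632, 0.305, 0.116]]
top screw 0.51 [256. 241. 27
[... 961 characters left out ...]
 [0.63, 0.312, 0.115]]
side screw 0.58 [284. 298. 300. 317.] 251 [0.589 0.242 0.08 ] [[0.57, 0.234, 0.051], [0.603, 0.264, 0.093]]
side plant_shelf 0.63 [233. 206. 334. 364.] 7081 [0.617 0.247 0.1  ] [[0.534, 0.188, 0.006], [0.716, 0.31, 0.25]]
side plant_shelf 0.47 [293. 184. 336. 241.] 1945 [0.78  0.016 0.067] [[0.727, -0.033, 0.008], [0.828, 0.068, 0.1]]
side pot_mid 0.66 [290. 185. 334. 240.] 1934 [0.78  0.015 0.069] [[0.727, -0.032, 0.011], [0.828, 0.068, 0.1]]
side saucer_mid 0.85 [399. 277. 456. 327.] 2153 [ 0.441 -0.018  0.009] [[0.385, -0.067, 0.001], [0.494, 0.042, 0.021]]
side sieve_mid 0.56 [ 98. 329. 217. 414.] 5530 [0.666 0.49  0.005] [[0.576, 0.417, 0.0], [0.721, 0.59, 0.049]]
```

```bash
cat > b.py <<'E'
from h import *
a=cv2.imread("pics/top0.png");b=cv2.imread("pics/side0.png")
top=[cv2.resize(a[190:290,400:520],(400,333),interpolation=cv2.INTER_CUBIC),cv2.resize(a[170:290,220:340],(400,333),interpolation=cv2.INTER_CUBIC)]
bot=[cv2.resize(b[140:260,370:490],(400,267),interpolation=cv2.INTER_CUBIC),cv2.resize(b[240:370,230:350],(400,267),interpolation=cv2.INTER_CUBIC)]
cv2.imwrite("pics/c0.png",np.vstack([np.hstack(top),np.hstack(bot)]))
s=snapshot("top"); P,u,v=pts(s)
# ledge top plane pts, rail pts, grip top, crossbar
def box(lo,hi): return P[((P>lo)&(P<hi)).all(1)]
L=box([.5,-.3,.153],[.7,-.05,.166]); print("ledge",len(L)); r=cv2.minAreaRect(L[:,:2].astype(np.float32)); print(r)
Rl=box([.5,-.3,.168],[.7,-.05,.179]); print("rail",len(Rl),cv2.minAreaRect(Rl[:,:2].astype(np.float32)))
G=box([.5,-.3,.205],[.7,-.05,.25]); print("grip",len(G),G.mean(0),np.median(G[:,2]),cv2.minAreaRect(G[G[:,2]>.217][:,:2].astype(np.float32)),G[G[:,2]>.217].mean(0))
# bracket face plane
F=box([.5,.15,.04],[.7,.34,.13]); 
best=None; rng=np.random.default_rng(0)
for _ in range(500):
    q=F[rng.choice(len(F),3,0)]; n=np.cross(q[1]-q[0],q[2]-q[0]); n/=np.linalg.norm(n)+1e-9
    if abs(n[2])<.7: continue
    i=abs((F-q[0])@n)<.002
    if best is None or i.sum()>best.sum(): best=i
I=F[best]; c=I.mean(0); n=np.linalg.svd(I-c)[2][2]; n*=np.sign(n[2]); print("face",len(I),c,n,np.degrees(np.arccos(n[2])))
y=np.cross([0,0,1],n); y/=np.linalg.norm(y); 
x=np.cross(y,n); x=x if x[2]>0 else -x; print("x",x,"y",np.cross(n,x))
y=np.cross(n,x)
d=(F-c)@n
for lo,hi in [(-.0085,-.004),(-.05,-.012),(-.0015,.0015)]:
    m=(d>lo)&(d<hi); Q=F[m]; X=np.c_[(Q-c)@x,(Q-c)@y]; print(lo,m.sum(),np.percentile(X,[2,50,98],axis=0).round(4).tolist())
for w in ("top","side"):
    s=snapshot(w); print(w,"face ctr px",proj(s,c),[np.round(np.ravel(s[k]),3) for k in("rvec","tvec")],s["fx"])
E
python3 b.py
```

```text
ledge 2101
((0.603512704372406, -0.1713983118534088), (0.08546765893697739, 0.15155920386314392), 4.854966640472412)
rail 374 ((0.58670973777771, -0.17302760481834412), (0.052070099860429764, 0.1516779065132141), 4.952901363372803)
grip 291 [ 0.59884683 -0.17127813  0.22208494] 0.22306906020547382 ((0.599231481552124, -0.1733165681362152), (0.02996293269097805, 0.031101295724511147), 7.13755989074707) [ 0.59903811 -0.17266161  0.22325871]
face 1636 [0.57905628 0.24718653 0.09066376] [-0.49055169  0.08428378  0.86732652] 29.850565779437787
x [ 0.85480135 -0.14686707  0.4977396 ] y [0.16933308 0.98555888 0.        ]
-0.0085 317 [[-0.0238, -0.06], [-0.0054, -0.0018], [0.052, 0.0362]]
-0.05 268 [[-0.0345, -0.0624], [0.0434, -0.002], [0.0549, 0.0599]]
-0.0015 1362 [[-0.0549, -0.0598], [0.0027, 0.0001], [0.0518, 0.059]]
top face ctr px [[262.20104351 246.07621778]] [array([ 2.22 , -2.169,  0.072]), array([0.096, 0.608, 1.051])] 451.4233015969613
side face ctr px [[293.88995614 305.55223704]] [array([ 1.08 , -2.452,  0.965]), array([0.523, 0.367, 0.841])] 489.8262566412155
```

View pics/top0.png

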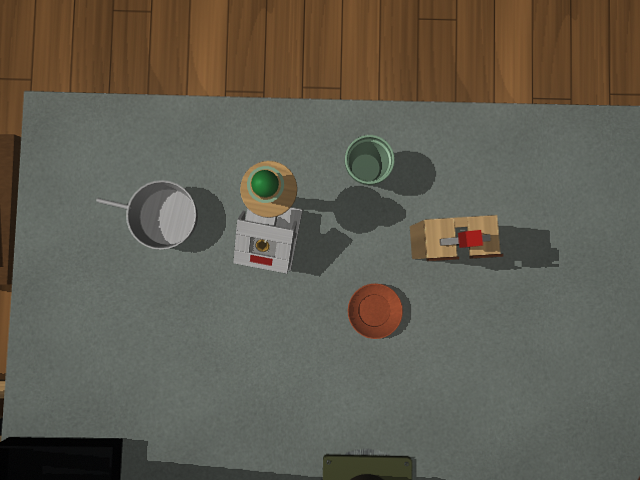

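View pics/c0.png

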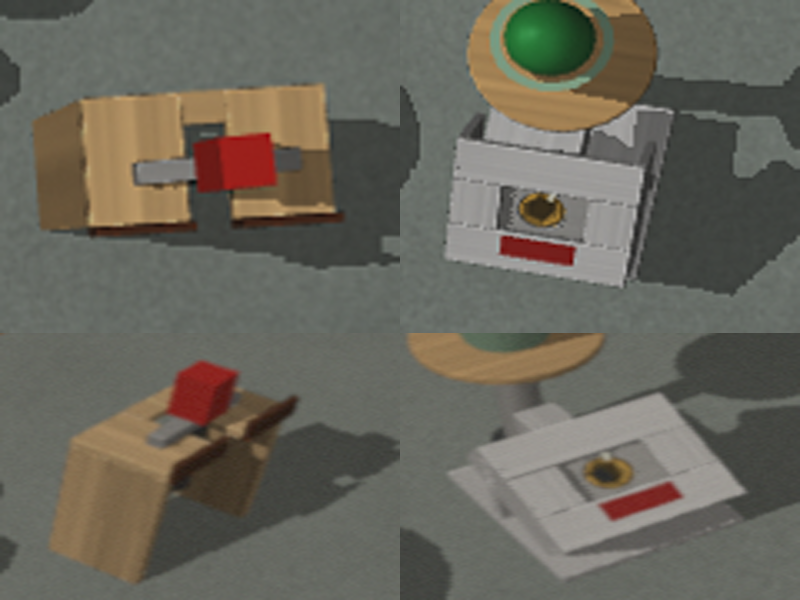

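The top view shows the ledge with the red grip at about px (465,239), the bracket at (262,245) and the brass screw visible inside its window. I'll locate the screw and its pointer by intersecting pixel rays with the plate plane, in both views.

```bash
cat > c.py <<'E'
from h import *
c=np.array([.57906,.24719,.09066]); n=np.array([-.4906,.0843,.8673]); n/=np.linalg.norm(n)
x=np.array([.8548,-.1469,.4977]); y=np.cross(n,x)
ims=[]
for w in ("top","side"):
    s=snapshot(w)
    # rectify plate plane at -6mm and face: 0.1mm? use 0.2mm/px, 100x100mm
    for dep in (-.006,):
        N=380; g=(np.arange(N)-N/2)*.00025
        Y,X=np.meshgrid(g,g)  # rows = x (up slope up), cols = -y
        P=c+dep*n+(-X)[...,None]*x+(-Y)[...,None]*y
        m=proj(s,P.reshape(-1,3)).reshape(N,N,2).astype(np.float32)
        im=cv2.remap(s["frame"],m[...,0],m[...,1],cv2.INTER_CUBIC)
        h=cv2.cvtColor(im,cv2.COLOR_RGB2HSV)
        br=((h[...,0]>12)&(h[...,0]<32)&(h[...,1]>90)).astype(np.uint8)
        k,lab,st,ce=cv2.connectedComponentsWithStats(br); 
        for i in np.argsort(-st[1:,4])[:2]+1: print(w,"brass",st[i],"x,y mm",-(ce[i][1]-N/2)*.25,-(ce[i][0]-N/2)*.25)
        rd=((h[...,1]>150)&((h[...,0]<8)|(h[...,0]>172)));v,u=np.nonzero(rd); print("red x,y",-(np.percentile(v,[2,50,98])-N/2)*.25,-(np.percentile(u,[2,50,98])-N/2)*.25)
        im=im[:,:,::-1].copy(); cv2.drawMarker(im,(N//2,N//2),(255,0,0),0,12); ims.append(im)
    P,_,_=pts(s); d=(P-c)@n; q=np.c_[(P-c)@x,(P-c)@y]
    k=(d<-.004)&(d>-.009)&(abs(q)<[.026,.034]).all(1); print(w,"plate",k.sum(),np.percentile(q[k],[2,50,98],axis=0).round(4).tolist(),np.median(d[k]))
cv2.imwrite("pics/rect.png",np.hstack(ims))
E
python3 c.py
```

```text
top brass [  123   136   125   121 10909] x,y mm -1.7197726647722078 1.7328352736272805
red x,y [-31.   -38.75 -46.5 ] [ 24.    0.5 -23. ]
top plate 300 [[-0.0233, -0.0281], [-0.0064, -0.0033], [0.0138, 0.0281]] -0.006196678977528542
side brass [ 118  137  118  118 8388] x,y mm -1.7441285169289458 2.6404685264663783
red x,y [-27.5  -34.25 -41.  ] [ 20.5   -1.25 -23.5 ]
side plate 414 [[-0.0205, -0.0286], [-0.0008, -0.0035], [0.0193, 0.0281]] -0.006982732188020683
```

View pics/rect.png

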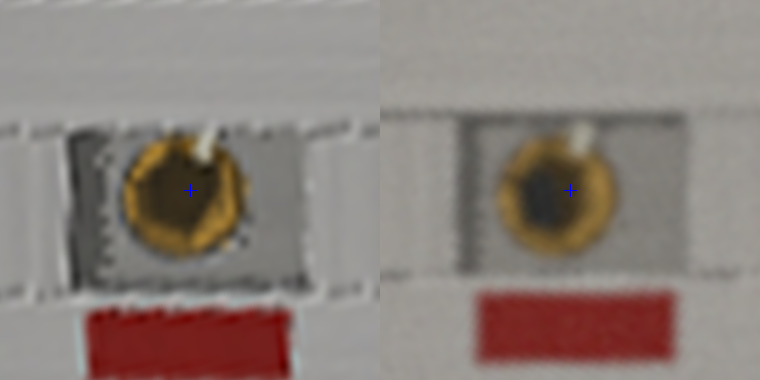

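Both views agree to 2 mm: the screw is about x=-1.7, y=+2.1 mm from the face centre, with the pointer at about 0.4 rad. The depth works out as the given 85 mm. Next is the approach to the key.

```bash
cat >> h.py <<'E'
from scipy.linalg import logm
def T(p,Rm):
    M=np.eye(4); M[:3,:3]=Rm; M[:3,3]=p; return M
def cur():
    s=monitor.get_state(); return T(s["tool_pos"],R.from_quat(s["eef_rot"]).as_matrix())
def rows(A,B,N):
    L=np.real(logm(np.linalg.inv(A)@B))/N
    return np.round([L[0,3]*100,L[1,3]*100,L[2,3]*100,L[2,1],L[0,2],L[1,0]],3).tolist()
def frame(yaxis,zaxis):
    z=zaxis/np.linalg.norm(zaxis); y=yaxis-z*(yaxis@z); y/=np.linalg.norm(y); return np.c_[np.cross(y,z),y,z]
def az(d): d=np.radians(d); return np.array([np.cos(d),np.sin(d),0])
DOWN=np.array([0,0,-1.])
n=np.array([-.4906,.0843,.8673]); n/=np.linalg.norm(n)
wx=np.array([.8548,-.1469,.4977]); wx/=np.linalg.norm(wx); wy=np.cross(n,wx)
S=np.array([.57906,.24719,.09066])-.006*n-.0017*wx+.0021*wy
def wf(th): return frame(np.cos(th)*wx-np.sin(th)*wy,-n)   # tool y at clockwise angle th from wx
E
python3 -c "
from h import *
B=T([.599,-.1727,.30],frame(az(6),DOWN)); print(rows(cur(),B,16)); print(S)"
```

```text
[3.53, 0.679, 0.017, 0.0, 0.0, -0.08]
[0.58090608 0.2490036  0.08461013]
```

>>> carry_out(
  motion=[3.53,0.68,0.02,0,0,-0.08,3.53,0.68,0.02,0,0,-0.08,3.53,0.68,0.02,0,0,-0.08,3.53,0.68,0.02,0,0,-0.08,3.53,0.68,0.02,0,0,-0.08,3.53,0.68,0.02,0,0,-0.08,3.53,0.68,0.02,0,0,-0.08,3.53,0.68,0.02,0,0,-0.08],
  hand=8.8,
)

```text
clock: 2.25
tool_pos: [0.4942, -0.4416, 0.3011]
eef_rot: [0.867, 0.498, 0.0, 0.0]
contact_force: [-0.5, 0.1, -0.3]
opening: 1.0
```

>>> carry_out(
  motion=[3.53,0.68,0.02,0,0,-0.08,3.53,0.68,0.02,0,0,-0.08,3.53,0.68,0.02,0,0,-0.08,3.53,0.68,0.02,0,0,-0.08,3.53,0.68,0.02,0,0,-0.08,3.53,0.68,0.02,0,0,-0.08,3.53,0.68,0.02,0,0,-0.08,3.53,0.68,0.02,0,0,-0.08],
)

```text
clock: 3.25
tool_pos: [0.6142, -0.1854, 0.2995]
eef_rot: [0.666, 0.746, 0.0, 0.0]
contact_force: [0.0, -0.5, -0.7]
opening: 0.997
```

```bash
python3 -c "
from h import *
A=cur();print(A.round(4),monitor.get_state()['q'].round(3),monitor.get_state()['clock'])
B=T([.599,-.1727,.30],frame(az(6),DOWN)); print(rows(A,B,1))
s=snapshot('side'); a=s['frame'][110:260,360:510,::-1]; cv2.imwrite('pics/s1.png',cv2.resize(a,(600,600),interpolation=2))
s=snapshot('top'); P,_,_=pts(s); G=P[((P>[.5,-.3,.217])&(P<[.7,-.05,.23])).all(1)]; print(len(G))
"
```

```text
[[-1.122e-01  9.937e-01  3.000e-04  6.142e-01]
 [ 9.937e-01  1.122e-01 -2.000e-04 -1.854e-01]
 [-2.000e-04  2.000e-04 -1.000e+00  2.995e-01]
 [ 0.000e+00  0.000e+00  0.000e+00  1.000e+00]] [ 0.482  0.748 -0.494  1.506  0.396  0.988 -0.008] 3.25
[1.431, -1.369, -0.052, 0.0, 0.0, 0.008]
224
```

View pics/s1.png

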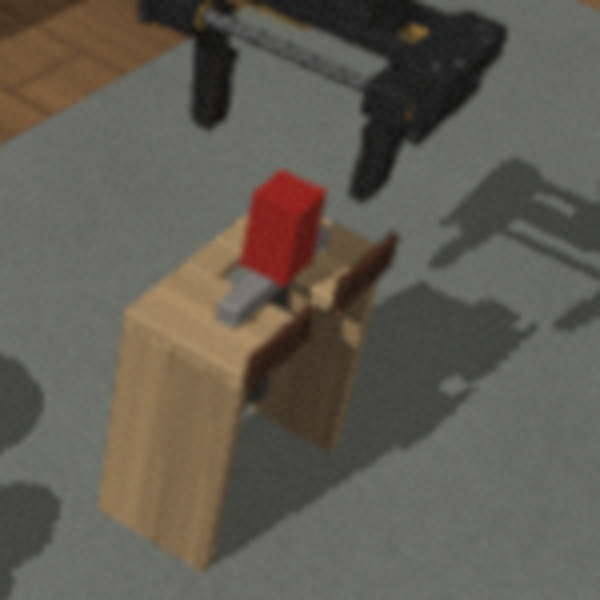

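The side view shows the open fingers above the grip, slightly off; the key sits on the ledge as expected. I'll let the arm settle and then correct.

>>> carry_out(
  motion=[0,0,0,0,0,0,0,0,0,0,0,0],
)

```text
clock: 3.6
tool_pos: [0.6134, -0.1886, 0.2994]
eef_rot: [0.668, 0.744, -0.001, 0.0]
contact_force: [0.2, -0.3, -1.2]
opening: 1.001
```

```bash
python3 -c "
from h import *
A=cur();B=T([.599,-.1727,.30],frame(az(6),DOWN)); print(A[:3,3],rows(A,B,1))"
```

```text
[ 0.61342468 -0.18855549  0.29935499] [1.729, -1.267, -0.065, -0.001, 0.002, 0.002]
```

>>> carry_out(
  motion=[0.87,-0.63,0,0,0,0,0.87,-0.63,0,0,0,0,0,0,0.8,0,0,0,0,0,0.8,0,0,0,0,0,0.8,0,0,0,0,0,0,0,0,0],
)

```text
clock: 4.35
tool_pos: [0.599, -0.1707, 0.2744]
eef_rot: [0.667, 0.745, -0.001, -0.001]
contact_force: [0.4, -0.6, -0.0]
opening: 0.998
```

```bash
python3 -c "
from h import *
A=cur();B=T([.599,-.1727,.247],frame(az(6),DOWN)); print(A[:3,3],rows(A,B,1))"
```

```text
[ 0.59904422 -0.17071444  0.27440882] [-0.197, -0.023, 2.741, -0.002, -0.0, 0.005]
```

>>> carry_out(
  motion=[-0.2,0,0.9,0,0,0,0,0,0.9,0,0,0,0,0,0.9,0,0,0,0,0,0,0,0,0],
)

```text
clock: 4.85
tool_pos: [0.5991, -0.1725, 0.2475]
eef_rot: [0.667, 0.745, -0.0, -0.001]
contact_force: [0.6, -0.0, -0.9]
opening: 0.995
```

>>> carry_out(
  motion=[0,0,0,0,0,0,0,0,0,0,0,0,0,0,0,0,0,0,0,0,0,0,0,0,0,0,0,0,0,0],
  hand=2.0,
  grip_force=45,
)

```text
clock: 5.48
tool_pos: [0.5996, -0.1725, 0.2486]
eef_rot: [0.667, 0.745, 0.0, 0.0]
contact_force: [0.1, -0.2, -0.6]
opening: 0.455
```

>>> carry_out(
  motion=[0,0,0,0,0,0,0,0,0,0,0,0,0,0,0,0,0,0],
)

```text
clock: 5.85
tool_pos: [0.5998, -0.1725, 0.2486]
eef_rot: [0.667, 0.745, 0.0, 0.0]
contact_force: [1.2, 0.1, 0.3]
opening: 0.338
```

>>> carry_out(
  motion=[0,0,-0.8,0,0,0,0,0,-0.8,0,0,0,0,0,-0.8,0,0,0,0,0,-0.8,0,0,0,0,0,0,0,0,0],
)

```text
clock: 6.48
tool_pos: [0.6, -0.1725, 0.2814]
eef_rot: [0.667, 0.745, 0.0, 0.001]
contact_force: [0.8, -0.6, -3.8]
opening: 0.336
```

```bash
python3 -c "
from h import *
s=snapshot('side'); a=s['frame'][110:260,360:510,::-1]; cv2.imwrite('pics/s2.png',cv2.resize(a,(600,600),interpolation=2));print(cur().round(4))"
```

```text
[[-1.098e-01  9.940e-01  7.000e-04  5.997e-01]
 [ 9.940e-01  1.098e-01 -2.000e-04 -1.725e-01]
 [-3.000e-04  6.000e-04 -1.000e+00  2.809e-01]
 [ 0.000e+00  0.000e+00  0.000e+00  1.000e+00]]
```

View pics/s2.png

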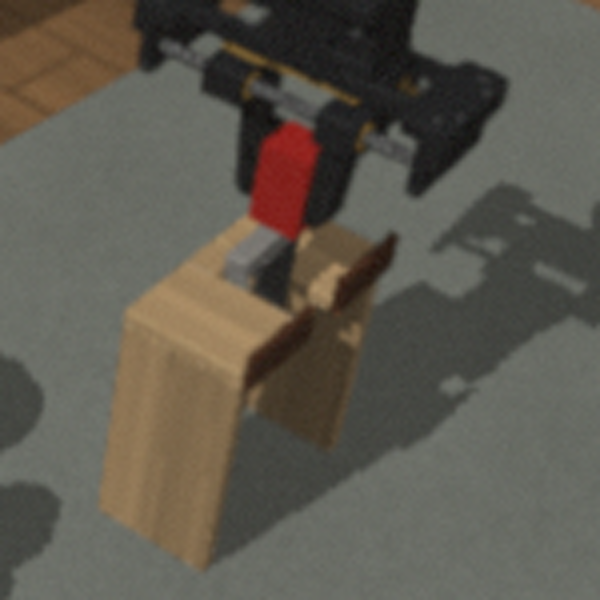

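The key is held upright and its cross-bar is above the rail at px (260,255), about 19 mm clear by the numbers. Drawing it out to the front.

>>> carry_out(
  motion=[0.05,-2,0,0,0,0,0.05,-2,0,0,0,0,0.05,-2,0,0,0,0,0.05,-2,0,0,0,0,0.05,-2,0,0,0,0,0.05,-2,0,0,0,0,0,0,0,0,0,0],
)

```text
clock: 7.4
tool_pos: [0.4785, -0.1832, 0.2803]
eef_rot: [0.667, 0.745, -0.001, -0.001]
contact_force: [0.4, 0.4, -4.0]
opening: 0.338
```

```bash
cat > plan.py <<'E'
from h import *
from scipy.linalg import expm
A=cur();print(A[:3,3],monitor.get_state()['q'].round(3),monitor.get_state()['contact_force'])
def se(r): 
    M=np.zeros((4,4)); M[:3,3]=np.array(r[:3])/100; M[:3,:3]=[[0,-r[5],r[4]],[r[5],0,-r[3]],[-r[4],r[3],0]]; return expm(M)
B=T(S+n*(.1786+.09),wf(-.647)); N=20
r=rows(A,B,N); print(r); M=A
for i in range(N):
    M=M@se(r)
    if i%3==0 or i==N-1: print(M[:3,3].round(3),(M[:3,3]+.1786*M[:3,2]).round(3))
print(B[:3,:3].round(3))
E
python3 plan.py
```

```text
[ 0.47848945 -0.18318547  0.28033331] [ 0.585  0.61  -0.496  1.916  0.426  0.723 -0.052] [ 0.40814201  0.40886268 -3.98494549]
[2.2, 0.571, -0.392, -0.024, -0.012, -0.018]
[ 0.482 -0.161  0.284] [ 0.486 -0.162  0.106]
[ 0.488 -0.093  0.295] [ 0.505 -0.099  0.117]
[ 0.489 -0.024  0.304] [ 0.521 -0.034  0.128]
[0.487 0.045 0.311] [0.532 0.032 0.139]
[0.48  0.113 0.316] [0.539 0.099 0.148]
[0.469 0.182 0.318] [0.541 0.166 0.155]
[0.454 0.249 0.317] [0.539 0.234 0.161]
[0.449 0.272 0.316] [0.538 0.256 0.162]
[[-0.38   0.784  0.491]
 [ 0.875  0.477 -0.084]
 [-0.3    0.397 -0.867]]
```

>>> carry_out(
  motion=[2.2,0.57,-0.39,-0.024,-0.012,-0.018,2.2,0.57,-0.39,-0.024,-0.012,-0.018,2.2,0.57,-0.39,-0.024,-0.012,-0.018,2.2,0.57,-0.39,-0.024,-0.012,-0.018,2.2,0.57,-0.39,-0.024,-0.012,-0.018,2.2,0.57,-0.39,-0.024,-0.012,-0.018,2.2,0.57,-0.39,-0.024,-0.012,-0.018],
)

```text
clock: 8.28
tool_pos: [0.4934, -0.0222, 0.3048]
eef_rot: [0.616, 0.782, 0.035, 0.088]
contact_force: [0.1, 0.6, -3.9]
opening: 0.331
```

>>> carry_out(
  motion=[2.2,0.57,-0.39,-0.024,-0.012,-0.018,2.2,0.57,-0.39,-0.024,-0.012,-0.018,2.2,0.57,-0.39,-0.024,-0.012,-0.018,2.2,0.57,-0.39,-0.024,-0.012,-0.018,2.2,0.57,-0.39,-0.024,-0.012,-0.018,2.2,0.57,-0.39,-0.024,-0.012,-0.018,2.2,0.57,-0.39,-0.024,-0.012,-0.018],
)

```text
clock: 9.15
tool_pos: [0.4816, 0.1387, 0.3184]
eef_rot: [0.556, 0.81, 0.07, 0.174]
contact_force: [-0.2, -0.2, -3.6]
opening: 0.336
```

>>> carry_out(
  motion=[2.2,0.57,-0.39,-0.024,-0.012,-0.018,2.2,0.57,-0.39,-0.024,-0.012,-0.018,2.2,0.57,-0.39,-0.024,-0.012,-0.018,2.2,0.57,-0.39,-0.024,-0.012,-0.018,2.2,0.57,-0.39,-0.024,-0.012,-0.018,2.2,0.57,-0.39,-0.024,-0.012,-0.018,0,0,0,0,0,0,0,0,0,0,0,0],
)

```text
clock: 10.15
tool_pos: [0.4546, 0.2719, 0.3187]
eef_rot: [0.501, 0.824, 0.097, 0.245]
contact_force: [0.7, 0.1, -3.9]
opening: 0.335
```

```bash
cat > where.py <<'E'
from h import *
import sys
h,th=float(sys.argv[1]),float(sys.argv[2]); A=cur(); st=monitor.get_state()
t=A[:3,3]+.1786*A[:3,2]-S
print("tip x,y,h mm",(np.array([t@wx,t@wy,t@n])*1e3).round(1),"axis err",(A[:3,2]@np.c_[wx,wy]).round(4),"th",round(np.arctan2(-A[:3,1]@wy,A[:3,1]@wx),3))
F=st["contact_force"]; print("F x,y,n",np.round([F@wx,F@wy,F@n],1),"q",st["q"].round(2),"t",st["clock"],"open",st["opening"])
print(rows(A,T(S+n*(.1786+h),wf(th)),1))
E
python3 where.py .02 -.647
python3 - <<'E'
from h import *
for w in("top","side"):
    s=snapshot(w); 
    for r in finder.masks_of(s,"key_grip")[:1]: print(w,r["p"],r["extent"])
    A=cur(); print(w,"expect tip",proj(s,A[:3,3]+.1786*A[:3,2]),"grip",proj(s,A[:3,3]+.0496*A[:3,2]))
    a=s["frame"][:,:,::-1]; a=a[140:300,200:360] if w=="top" else a[190:350,200:360]
    globals()[w]=cv2.resize(a,(400,400),interpolation=2)
cv2.imwrite("pics/p3.png",np.hstack([top,side]))
E
```

```text
tip x,y,h mm [ 7.4  1.1 88.3] axis err [ 0.0127 -0.0003] th -0.648
F x,y,n [-1.4  0.2 -3.7] q [-0.82  0.49 -0.03  2.14  1.17  0.51 -1.42] t 10.15 open 0.3345620891278967
[0.25, -0.517, 6.824, 0.01, 0.008, 0.001]
top 0.96 [225.9, 260.1, 266.0, 316.0]
top expect tip [[252.78744947 261.59231057]] grip [[235.75513327 297.61770281]]
side 0.72 [295.8, 282.2, 327.4, 314.8]
side expect tip [[301.35393878 295.1721894 ]] grip [[321.51715823 280.12284103]]
```

View pics/p3.png

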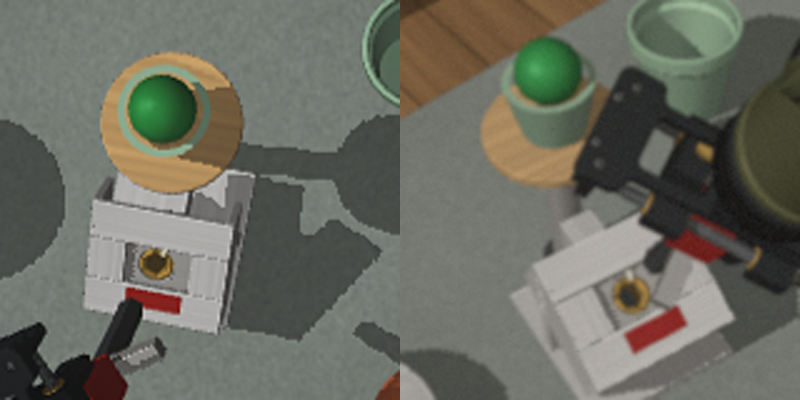

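The tip shows at crop px (133,303) in the top view and (655,262) in the side view, both matching my prediction, so the tool-to-tip model is good. Next I correct the lateral error and go down to 20 mm.

>>> carry_out(
  motion=[0.12,-0.26,0.6,0.005,0.004,0.1,0.12,-0.26,0.6,0.005,0.004,0,0,0,1.4,0,0,0,0,0,1.4,0,0,0,0,0,1.4,0,0,0,0,0,0,0,0,0,0,0,0,0,0,0],
)

```text
clock: 11.22
tool_pos: [0.4759, 0.2676, 0.2693]
eef_rot: [0.542, 0.8, 0.107, 0.234]
contact_force: [0.3, 0.0, -4.5]
opening: 0.333
```

```bash
python3 where.py .006 -.647
```

```text
tip x,y,h mm [-0.6  0.9 34.6] axis err [-0.0001  0.0019] th -0.55
F x,y,n [-1.9  0.1 -4. ] q [-0.83  0.59  0.05  2.15  1.38  0.4  -1.71] t 11.225 open 0.3331550506547506
[-0.076, 0.013, 2.862, 0.001, -0.002, -0.097]
```

Positive rz drives joint 7 negative, so it would run out of range mid-stroke. Since the hex is symmetric, I turn half a turn back here for room.

>>> carry_out(
  motion=[0,0,0,0,0,-0.162,0,0,0,0,0,-0.162,0,0,0,0,0,-0.162,0,0,0,0,0,-0.162,0,0,0,0,0,-0.162,0,0,0,0,0,-0.162,0,0,0,0,0,-0.162,0,0,0,0,0,-0.162],
)

```text
clock: 12.22
tool_pos: [0.4759, 0.2678, 0.2698]
eef_rot: [-0.053, 0.965, -0.056, 0.252]
contact_force: [-0.5, -0.8, -4.2]
opening: 0.337
```

>>> carry_out(
  motion=[0,0,0,0,0,-0.162,0,0,0,0,0,-0.162,0,0,0,0,0,-0.162,0,0,0,0,0,-0.162,0,0,0,0,0,-0.162,0,0,0,0,0,-0.162,0,0,0,0,0,-0.162,0,0,0,0,0,-0.162],
)

```text
clock: 13.22
tool_pos: [0.4759, 0.2677, 0.2698]
eef_rot: [-0.625, 0.737, -0.197, 0.167]
contact_force: [0.8, -0.2, -3.0]
opening: 0.34
```

>>> carry_out(
  motion=[0,0,0,0,0,-0.162,0,0,0,0,0,-0.162,0,0,0,0,0,-0.162,0,0,0,0,0,-0.162,0,0,0,0,0,0],
)

```text
clock: 13.85
tool_pos: [0.476, 0.2677, 0.2697]
eef_rot: [0.825, -0.503, 0.239, -0.096]
contact_force: [0.6, -0.6, -3.0]
opening: 0.335
```

```bash
python3 where.py .006 2.494
```

```text
tip x,y,h mm [-0.2  1.1 35. ] axis err [0.0005 0.0025] th 2.496
F x,y,n [-0.9 -0.5 -2.9] q [-0.7   0.59 -0.14  2.14  1.41  0.51  1.51] t 13.85 open 0.3350105165236644
[0.072, 0.017, 2.896, -0.002, 0.002, -0.002]
```

>>> carry_out(
  motion=[0.07,0.02,0.9,0,0,0,0,0,1,0,0,0,0,0,1,0,0,0,0,0,0.4,0,0,0,0,0,0.4,0,0,0,0,0,0,0,0,0],
)

```text
clock: 14.6
tool_pos: [0.4945, 0.2636, 0.237]
eef_rot: [0.825, -0.502, 0.239, -0.095]
contact_force: [-0.3, -0.2, -4.7]
opening: 0.337
```

```bash
python3 where.py -.006 2.494
```

```text
tip x,y,h mm [-0.1  0.  -2.8] axis err [0.0002 0.0014] th 2.495
F x,y,n [-2.6 -0.3 -3.9] q [-0.68  0.67 -0.13  2.14  1.56  0.49  1.38] t 14.6 open 0.33670905257282274
[-0.007, -0.025, 0.325, -0.001, 0.001, -0.001]
```

>>> carry_out(
  motion=[0,0,0.3,0,0,0,0,0,0.3,0,0,0,0,0,0.3,0,0,0,0,0,0,0,0,0],
)

```text
clock: 15.1
tool_pos: [0.4998, 0.2625, 0.2305]
eef_rot: [0.825, -0.503, 0.241, -0.096]
contact_force: [1.9, -1.2, 0.5]
opening: 0.334
```

```bash
python3 where.py -.036 2.494
```

```text
tip x,y,h mm [  1.8  -0.3 -11.2] axis err [0.0034 0.0012] th 2.495
F x,y,n [ 2.1 -0.8 -0.6] q [-0.67  0.68 -0.13  2.13  1.59  0.49  1.35] t 15.1 open 0.33406933382978715
[-0.114, 0.077, 2.484, -0.003, -0.001, -0.001]
```

>>> carry_out(
  motion=[0.09,-0.12,0.3,0,0,0,0,0,0.3,0,0,0,0,0,0.3,0,0,0,0,0,0.3,0,0,0,0,0,0,0,0,0],
)

```text
clock: 15.72
tool_pos: [0.5065, 0.2614, 0.2194]
eef_rot: [0.825, -0.502, 0.24, -0.095]
contact_force: [4.8, -2.0, -3.9]
opening: 0.335
```

```bash
python3 where.py -.036 2.494
```

```text
tip x,y,h mm [  1.7  -0.2 -24.1] axis err [0.0006 0.0008] th 2.495
F x,y,n [ 2.5 -1.1 -5.9] q [-0.66  0.71 -0.13  2.12  1.63  0.49  1.32] t 15.725 open 0.33496202367547795
[-0.125, 0.109, 1.187, -0.001, 0.0, -0.001]
```

>>> carry_out(
  motion=[0,0,0.4,0,0,0,0,0,0.4,0,0,0,0,0,0.3,0,0,0,0,0,0.2,0,0,0,0,0,0,0,0,0],
)

```text
clock: 16.35
tool_pos: [0.5123, 0.2606, 0.2087]
eef_rot: [0.825, -0.502, 0.24, -0.096]
contact_force: [0.6, -2.8, 4.2]
opening: 0.337
```

```bash
python3 where.py -.036 2.494
```

```text
tip x,y,h mm [  1.5   0.1 -36.3] axis err [0.0007 0.0015] th 2.494
F x,y,n [ 3.  -2.7  3.1] q [-0.65  0.73 -0.13  2.12  1.67  0.49  1.29] t 16.35 open 0.3370173744470446
[-0.1, 0.097, -0.033, -0.001, 0.001, -0.0]
```

>>> carry_out(
  motion=[0,0,0.3,0,0,0,0,0,0.2,0,0,0,0,0,0,0,0,0],
)

```text
clock: 16.73
tool_pos: [0.512, 0.2618, 0.2076]
eef_rot: [0.826, -0.501, 0.239, -0.098]
contact_force: [-21.9, -5.2, 42.6]
opening: 0.337
```

```bash
python3 where.py -.036 2.494
```

```text
tip x,y,h mm [  0.7   2.1 -37.1] axis err [0.0013 0.0064] th 2.493
F x,y,n [ 3.2 -8.8 47.3] q [-0.64  0.73 -0.14  2.12  1.69  0.5   1.27] t 16.725 open 0.33662159547747605
[0.05, 0.093, -0.11, -0.005, 0.004, 0.001]
```

The key bottomed at 37 mm with about 47 N axial force, so it's home. I ease off the push and make the first quarter turn.

>>> carry_out(
  motion=[0,0,-0.35,0,0,0,0,0,0,0,0,0.1,0,0,0,0,0,0.15,0,0,0,0,0,0.15,0,0,0,0,0,0.15,0,0,0,0,0,0],
)

```text
clock: 17.48
tool_pos: [0.5124, 0.2616, 0.2083]
eef_rot: [-0.658, 0.707, -0.204, 0.158]
contact_force: [-6.0, -2.5, 15.0]
opening: 0.341
```

```bash
python3 where.py -.036 2.494; python3 -c "
from h import *
print(monitor.get_state()['moment'])"
```

```text
tip x,y,h mm [  1.3   1.5 -36.7] axis err [0.0008 0.0041] th 3.045
F x,y,n [ 2.7 -3.5 15.8] q [-0.6   0.73 -0.21  2.12  1.67  0.54  0.75] t 17.475 open 0.3405593100522791
[0.03, 0.141, -0.071, -0.002, 0.004, -0.551]
[-0.73696245 -0.40075418 -0.40450671]
```

>>> carry_out(
  motion=[0,0,0,0,0,0.15,0,0,0,0,0,0.15,0,0,0,0,0,0.15,0,0,0,0,0,0.15,0,0,0,0,0,0.15,0,0,0,0,0,0.15,0,0,0,0,0,0.12,0,0,0,0,0,0],
)

```text
clock: 18.48
tool_pos: [0.5124, 0.2604, 0.2083]
eef_rot: [-0.229, 0.939, -0.102, 0.237]
contact_force: [-6.5, -4.7, 14.7]
opening: 0.336
```

```bash
python3 where.py -.036 4.064; python3 -c "
from h import *
print(monitor.get_state()['moment'])"
```

```text
tip x,y,h mm [  1.6  -0.1 -36.7] axis err [0.0014 0.0016] th -2.218
F x,y,n [ 2.5 -5.7 15.5] q [-0.52  0.74 -0.34  2.11  1.65  0.63 -0.24] t 18.475 open 0.33641007042059723
[0.082, 0.11, -0.073, 0.001, 0.002, -0.001]
[-1.25864015 -0.40648887 -0.77008136]
```

>>> carry_out(
  motion=[0,0,0,0,0,0,0,0,0,0,0,0,0,0,0,0,0,0,0,0,0,0,0,0,0,0,0,0,0,0],
  hand=7,
)

```text
clock: 19.1
tool_pos: [0.5129, 0.2607, 0.2069]
eef_rot: [-0.229, 0.939, -0.102, 0.236]
contact_force: [0.4, -0.3, -0.0]
opening: 0.792
```

```bash
python3 where.py -.036 4.064
```

```text
tip x,y,h mm [  1.    0.4 -38.2] axis err [-0.0003  0.0018] th -2.219
F x,y,n [ 0.4 -0.2 -0.3] q [-0.52  0.75 -0.33  2.11  1.65  0.63 -0.24] t 19.1 open 0.7924331227509076
[0.087, 0.059, -0.219, 0.002, 0.001, -0.0]
```

>>> carry_out(
  motion=[0,0,-0.1,0,0,-0.17,0,0,0,0,0,-0.17,0,0,0,0,0,-0.17,0,0,0,0,0,-0.17,0,0,0,0,0,-0.17,0,0,0,0,0,-0.17,0,0,0,0,0,-0.17,0,0,0,0,0,-0.17],
)

```text
clock: 20.1
tool_pos: [0.5125, 0.2608, 0.2079]
eef_rot: [0.77, -0.584, 0.228, -0.119]
contact_force: [-0.1, -0.6, -0.7]
opening: 0.795
```

>>> carry_out(
  motion=[0,0,0,0,0,-0.17,0,0,0,0,0,-0.04,0,0,0,0,0,0],
)

```text
clock: 20.48
tool_pos: [0.5124, 0.2609, 0.2079]
eef_rot: [0.825, -0.502, 0.239, -0.096]
contact_force: [1.0, 0.7, 0.1]
opening: 0.795
```

```bash
python3 where.py -.036 2.494
python3 - <<'E'
from h import *
for w in("top","side"):
    s=snapshot(w); a=s["frame"][:,:,::-1]; a=a[170:310,190:330] if w=="top" else a[220:360,230:370]
    globals()[w]=cv2.resize(a,(400,400),interpolation=2)
cv2.imwrite("pics/p4.png",np.hstack([top,side]))
E
```

```text
tip x,y,h mm [  1.    0.4 -37.1] axis err [-0.0001  0.0019] th 2.495
F x,y,n [ 0.8  0.9 -0.3] q [-0.64  0.73 -0.14  2.12  1.67  0.5   1.29] t 20.475 open 0.7948938282819238
[-0.059, 0.091, -0.108, -0.001, 0.002, -0.001]
```

View pics/p4.png

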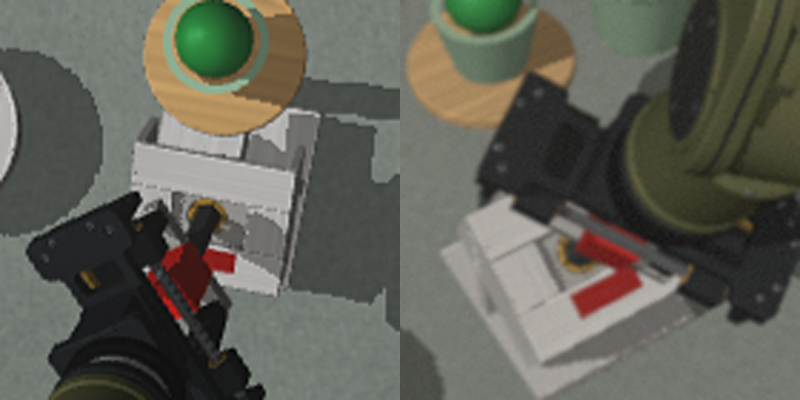

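The key stands in the screw and the fingers straddle the grip after turning back (top crop, grip at (180,280)). I take a fresh hold and start the second turn.

>>> carry_out(
  motion=[0,0,0,0,0,0,0,0,0,0,0,0,0,0,0,0,0,0,0,0,0,0,0,0,0,0,0,0,0,0,0,0,0,0,0,0],
  hand=2,
)

```text
clock: 21.32
tool_pos: [0.512, 0.2606, 0.2077]
eef_rot: [0.826, -0.502, 0.239, -0.095]
contact_force: [-2.1, -1.4, 0.9]
opening: 0.343
```

```bash
echo "
print('Mz about tool z',round(float(st['moment']@A[:3,2]),3))" >> where.py; python3 where.py -.036 2.494
```

```text
tip x,y,h mm [  0.5  -0.  -37. ] axis err [-0.0009  0.0014] th 2.494
F x,y,n [-1.1 -1.7  1.7] q [-0.64  0.73 -0.14  2.12  1.67  0.5   1.29] t 21.325 open 0.3427471511252863
[-0.062, 0.037, -0.104, -0.0, 0.002, 0.0]
Mz about tool z 0.05
```

>>> carry_out(
  motion=[0,0,0,0,0,0.15,0,0,0,0,0,0.15,0,0,0,0,0,0.15,0,0,0,0,0,0.12,0,0,0,0,0,0],
)

```text
clock: 21.95
tool_pos: [0.5121, 0.2607, 0.2078]
eef_rot: [-0.652, 0.714, -0.202, 0.158]
contact_force: [-3.1, 0.2, 1.6]
opening: 0.341
```

```bash
python3 where.py -.036 3.064
```

```text
tip x,y,h mm [  0.6   0.2 -37.1] axis err [-0.0009  0.0017] th 3.063
F x,y,n [-1.9 -0.4  2.9] q [-0.59  0.74 -0.22  2.12  1.66  0.55  0.74] t 21.95 open 0.3408651864552743
[-0.021, 0.075, -0.105, 0.001, 0.002, 0.001]
Mz about tool z -0.008
```

>>> carry_out(
  motion=[0,0,0,0,0,0.08,0,0,0,0,0,0.08,0,0,0,0,0,0.04,0,0,0,0,0,0],
)

```text
clock: 22.45
tool_pos: [0.5121, 0.2608, 0.2078]
eef_rot: [-0.578, 0.775, -0.186, 0.178]
contact_force: [-2.4, -1.2, 0.6]
opening: 0.342
```

```bash
python3 where.py -.036 3.264
```

```text
tip x,y,h mm [  0.6   0.3 -37. ] axis err [-0.0008  0.0018] th -3.022
F x,y,n [-1.6 -1.6  1.6] q [-0.58  0.74 -0.25  2.12  1.66  0.57  0.55] t 22.45 open 0.3421123743410608
[0.003, 0.077, -0.104, 0.001, 0.002, 0.003]
Mz about tool z -0.05
```

>>> carry_out(
  motion=[0,0,0,0,0,0.05,0,0,0,0,0,0.05,0,0,0,0,0,0],
)

```text
clock: 22.82
tool_pos: [0.5122, 0.2608, 0.2078]
eef_rot: [-0.538, 0.803, -0.177, 0.187]
contact_force: [-4.4, 0.6, 1.2]
opening: 0.337
```

```bash
python3 where.py -.036 3.364
```

```text
tip x,y,h mm [  0.7   0.3 -37.1] axis err [-0.0006  0.0018] th -2.921
F x,y,n [-3.3 -0.2  3.3] q [-0.57  0.74 -0.26  2.11  1.66  0.58  0.45] t 22.825 open 0.33693471756178583
[0.016, 0.084, -0.106, 0.001, 0.002, 0.002]
Mz about tool z -0.045
```

>>> carry_out(
  motion=[0,0,0,0,0,0.05,0,0,0,0,0,0.05,0,0,0,0,0,0],
)

```text
clock: 23.2
tool_pos: [0.5119, 0.2605, 0.2077]
eef_rot: [-0.498, 0.828, -0.167, 0.195]
contact_force: [-4.1, -1.7, 0.0]
opening: 0.345
```

```bash
python3 where.py -.036 3.464
```

```text
tip x,y,h mm [  0.5  -0.1 -37.1] axis err [-0.0009  0.0013] th -2.822
F x,y,n [-3.2 -2.3  1.9] q [-0.56  0.74 -0.27  2.12  1.66  0.58  0.35] t 23.2 open 0.34457180473436433
[-0.014, 0.071, -0.107, 0.001, 0.001, 0.003]
Mz about tool z -0.296
```

>>> carry_out(
  motion=[0,0,0,0,0,0.05,0,0,0,0,0,0.05,0,0,0,0,0,0],
)

```text
clock: 23.58
tool_pos: [0.5116, 0.2602, 0.2075]
eef_rot: [-0.456, 0.852, -0.158, 0.203]
contact_force: [-5.7, -0.9, 1.2]
opening: 0.342
```

```bash
python3 where.py -.036 3.564
```

```text
tip x,y,h mm [  0.1  -0.6 -37.1] axis err [-0.0012  0.0008] th -2.724
F x,y,n [-4.2 -1.9  3.8] q [-0.56  0.74 -0.28  2.12  1.66  0.59  0.26] t 23.575 open 0.34186875373422376
[-0.054, 0.057, -0.108, 0.002, 0.0, 0.005]
Mz about tool z -0.741
```

>>> carry_out(
  motion=[0,0,0,0,0,0.05,0,0,0,0,0,0.05,0,0,0,0,0,0],
)

```text
clock: 23.95
tool_pos: [0.5114, 0.2599, 0.2074]
eef_rot: [-0.413, 0.874, -0.147, 0.21]
contact_force: [-5.4, -2.4, 1.0]
opening: 0.343
```

```bash
python3 where.py -.036 3.664
```

```text
tip x,y,h mm [ -0.2  -1.  -37.1] axis err [-0.0017  0.0003] th -2.624
F x,y,n [-3.8 -3.2  3.3] q [-0.55  0.74 -0.29  2.12  1.65  0.6   0.16] t 23.95 open 0.3427216545497274
[-0.083, 0.061, -0.11, 0.002, -0.001, 0.004]
Mz about tool z -0.694
```

Torque rose to about 0.7 N·m and then levelled off. Is this the stop, or the hold slipping? I'll look.

```bash
cat > look.py <<'E'
from h import *
import sys
o=[]
for w in("top","side"):
    s=snapshot(w); 
    N=400; g=(np.arange(N)-N/2)*.0002
    Y,X=np.meshgrid(g,g); P=S+(-X)[...,None]*wx+(-Y)[...,None]*wy
    m=proj(s,P.reshape(-1,3)).reshape(N,N,2).astype(np.float32)
    a=cv2.remap(s["frame"],m[...,0],m[...,1],cv2.INTER_CUBIC)[:,:,::-1]
    b=s["frame"][:,:,::-1]; b=b[210:310,190:330] if w=="top" else b[240:340,240:380]
    o.append(np.vstack([a[60:],cv2.resize(b,(400,260),interpolation=2)]))
cv2.imwrite("pics/"+sys.argv[1]+".png",np.hstack(o))
E
python3 look.py p5
```

```text
(no output)
```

View pics/p5.png

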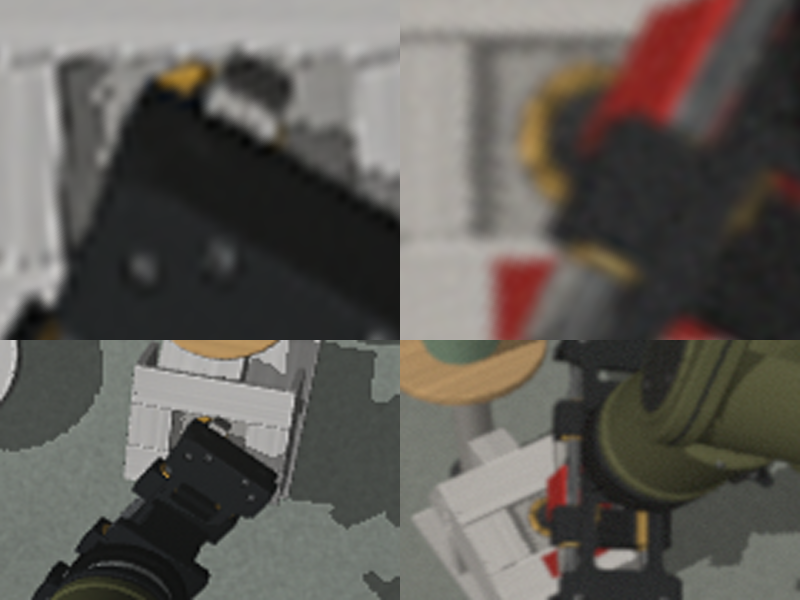

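The gripper hides the pointer. I let go, turn back a quarter for the next hold, and look again.

>>> carry_out(
  motion=[0,0,0,0,0,0,0,0,0,0,0,0,0,0,0,0,0,0,0,0,0,0,0,0,0,0,0,0,0,0],
  hand=7.5,
)

```text
clock: 24.68
tool_pos: [0.5126, 0.2608, 0.208]
eef_rot: [-0.411, 0.875, -0.147, 0.212]
contact_force: [-0.4, 0.1, 0.5]
opening: 0.85
```

>>> carry_out(
  motion=[0,0,0,0,0,-0.17,0,0,0,0,0,-0.17,0,0,0,0,0,-0.17,0,0,0,0,0,-0.17,0,0,0,0,0,-0.17,0,0,0,0,0,-0.17,0,0,0,0,0,-0.17,0,0,0,0,0,-0.17],
)

```text
clock: 25.68
tool_pos: [0.5125, 0.2608, 0.208]
eef_rot: [0.871, -0.419, 0.247, -0.072]
contact_force: [-0.4, 0.3, 0.1]
opening: 0.852
```

>>> carry_out(
  motion=[0,0,0,0,0,-0.17,0,0,0,0,0,-0.17,0,0,0,0,0,0],
)

```text
clock: 26.05
tool_pos: [0.5125, 0.2609, 0.208]
eef_rot: [0.928, -0.269, 0.256, -0.03]
contact_force: [0.4, 0.8, 0.3]
opening: 0.849
```

```bash
python3 where.py -.036 1.85;python3 look.py p6
```

```text
tip x,y,h mm [  1.2   0.5 -37. ] axis err [0.0003 0.0018] th 1.966
F x,y,n [0.4 0.9 0.1] q [-0.69  0.73 -0.07  2.12  1.69  0.45  1.79] t 26.05 open 0.8490046294670418
[-0.105, 0.053, -0.102, -0.002, 0.0, -0.116]
Mz about tool z 0.019
```

View pics/p6.png

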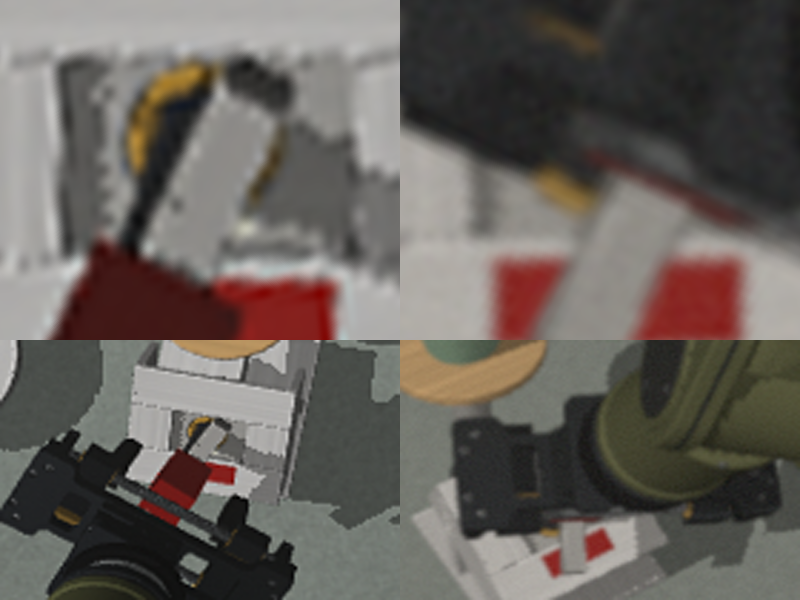

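In the top view the white pointer tip is at px (247,228), about 152° ≈ 2.65 rad clockwise from up-slope, against a stop at 2.7 rad (155°). The cross-bar lies at about 22°, so my jaws are already square to the grip. A fresh, firmer hold should confirm the stop.

>>> carry_out(
  motion=[0,0,0,0,0,0,0,0,0,0,0,0,0,0,0,0,0,0,0,0,0,0,0,0,0,0,0,0,0,0,0,0,0,0,0,0,0,0,0,0,0,0],
  hand=2,
  grip_force=60,
)

```text
clock: 27.02
tool_pos: [0.5127, 0.2612, 0.2081]
eef_rot: [0.928, -0.268, 0.256, -0.03]
contact_force: [1.0, 2.7, 1.3]
opening: 0.339
```

```bash
python3 where.py -.036 1.966
```

```text
tip x,y,h mm [  1.5   0.9 -37. ] axis err [0.0005 0.0026] th 1.964
F x,y,n [1.1 2.8 0.9] q [-0.69  0.73 -0.07  2.12  1.69  0.45  1.8 ] t 27.025 open 0.3391688507205823
[-0.112, 0.096, -0.1, -0.003, 0.001, 0.002]
Mz about tool z 0.033
```

>>> carry_out(
  motion=[0,0,0,0,0,0.05,0,0,0,0,0,0.05,0,0,0,0,0,0,0,0,0,0,0,0],
)

```text
clock: 27.52
tool_pos: [0.5122, 0.2611, 0.2079]
eef_rot: [0.914, -0.314, 0.254, -0.042]
contact_force: [-1.2, 1.3, 1.3]
opening: 0.335
```

```bash
python3 where.py -.036 2.066
```

```text
tip x,y,h mm [  0.8   0.8 -37. ] axis err [-0.0004  0.0025] th 2.062
F x,y,n [-0.6  1.1  1.8] q [-0.68  0.73 -0.09  2.12  1.69  0.46  1.7 ] t 27.525 open 0.3348995258630434
[-0.066, 0.07, -0.096, -0.002, 0.002, 0.004]
Mz about tool z -0.593
```

>>> carry_out(
  motion=[0,0,0,0,0,0.05,0,0,0,0,0,0.05,0,0,0,0,0,0,0,0,0,0,0,0],
)

```text
clock: 28.02
tool_pos: [0.5121, 0.2611, 0.2078]
eef_rot: [0.897, -0.359, 0.251, -0.055]
contact_force: [-1.0, 1.3, 1.9]
opening: 0.338
```

```bash
python3 where.py -.036 2.166
```

```text
tip x,y,h mm [  0.6   0.7 -36.9] axis err [-0.0006  0.0024] th 2.162
F x,y,n [-0.1  1.1  2.3] q [-0.67  0.73 -0.1   2.12  1.68  0.47  1.61] t 28.025 open 0.33805705094143107
[-0.05, 0.063, -0.094, -0.002, 0.002, 0.004]
Mz about tool z -1.247
```

Torque climbs steeply to 1.25 N·m against a firm hold, so the screw is at its stop. I unwind the elastic twist, open, and back straight off.

>>> carry_out(
  motion=[0,0,0,0,0,-0.08,0,0,0,0,0,-0.08,0,0,0,0,0,0],
)

```text
clock: 28.4
tool_pos: [0.5121, 0.261, 0.2078]
eef_rot: [0.922, -0.288, 0.255, -0.035]
contact_force: [-2.4, 1.9, 1.9]
opening: 0.336
```

>>> carry_out(
  motion=[0,0,0,0,0,0,0,0,0,0,0,0,0,0,0,0,0,0,0,0,0,0,0,0,0,0,0,0,0,0,0,0,0,0,0,0,0,0,0,0,0,0],
  hand=8.5,
)

```text
clock: 29.28
tool_pos: [0.5125, 0.2608, 0.208]
eef_rot: [0.923, -0.287, 0.255, -0.035]
contact_force: [0.5, 0.3, 0.5]
opening: 0.964
```

>>> carry_out(
  motion=[0,0,-0.8,0,0,0,0,0,-1.5,0,0,0,0,0,-2,0,0,0,0,0,-2,0,0,0,0,0,-2,0,0,0,0,0,-2,0,0,0,0,0,-2,0,0,0,0,0,0,0,0,0],
)

```text
clock: 30.28
tool_pos: [0.4518, 0.2716, 0.316]
eef_rot: [0.923, -0.287, 0.256, -0.036]
contact_force: [-0.4, -0.0, 1.0]
opening: 0.965
```

```bash
python3 where.py -.036 2;python3 look.py p7
```

```text
tip x,y,h mm [ 1.6  1.2 87.3] axis err [0.0011 0.0046] th 2.005
F x,y,n [ 0.1 -0.1  1. ] q [-0.77  0.49 -0.1   2.14  1.18  0.53  2.2 ] t 30.275 open 0.9648093095291977
[-0.111, 0.123, 12.331, -0.005, 0.001, -0.005]
Mz about tool z 0.074
```

View pics/p7.png

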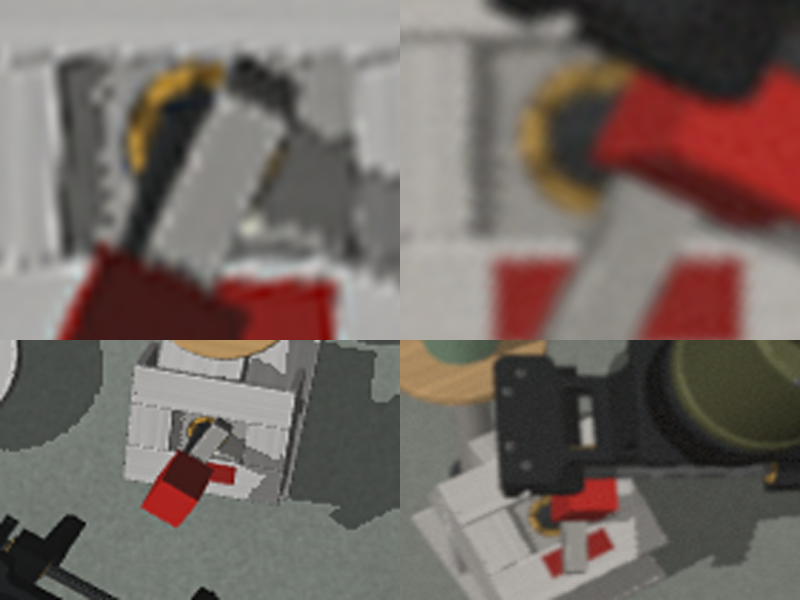

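The key stands alone in the screw with the pointer unchanged at (252,224) and the gripper clear. One numeric check of depth and of the other objects, then I hand in.

Run:
```python
from h import *
s=snapshot("top"); P,u,v=pts(s); c=s["frame"][v,u].astype(int)
d=P-S; q=np.c_[d@wx,d@wy,d@n]
k=(c[:,0]>110)&(c[:,1]<60)&(abs(q[:,0])<.04)&(abs(q[:,1])<.04)&(q[:,2]>.03)
print("grip pts",k.sum(),"h 2..98%",np.percentile(q[k,2],[2,50,98]).round(4),"top-face centre x,y",q[k&(q[:,2]>.112)].mean(0).round(4))
for t in("pot_mid","saucer_mid","sieve_mid"):
    r=finder.masks_of(s,t)[0]; print(t,round(r["p"],2),np.median(pts(s,r["pixels"])[0],0).round(3))
print(workorder.finish_job())
```

```text
grip pts 208 h 2..98% [0.0796 0.1176 0.1201] top-face centre x,y [-0.0006  0.0003  0.1178]
pot_mid 0.93 [0.79  0.009 0.052]
saucer_mid 0.88 [ 0.435 -0.014  0.01 ]
sieve_mid 0.64 [0.653 0.502 0.005]
the job is handed in; nothing more can be done
None
```

The screw is at its stop, the key is left standing in it fully home, and the job is handed in at about 30 s of the 58 s allowed.

**What I did:** I lifted the key about 33 mm, over the rail, and drew it out to the front. I pushed it into the screw until it bottomed at about 47 N. I then turned clockwise in three holds, letting go between each: about 90°, then about 60° to the stop, then a firmer hold to confirm it.

**Last checks:**
- **Key depth:** the top of the grip is 117.8 mm above the plate. For a 154 mm key in a 36 mm socket it should be 118 mm.
- **Stop:** on the third hold the torque rose steeply to 1.25 N·m, against about 0.1 N·m of screw friction.
- **Other things:** the pot, saucer and sieve measure within 2 mm of where they started, and the gripper was about 12 cm clear of the key.

**What agreed less well:**
- **Pointer angle:** the camera put the pointer at about 148–152°, against 155° for the stop. That is within what I could read from the picture, but the side view was blocked, so I relied on the torque.
- **Second hold:** the fingers slipped slightly on the grip at about 0.7 N·m, which is why I took the third hold.

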